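# Pack the gilder's bench tray

### The job

Pack the divided wooden tray with the gilding kit: stand the large lidded jar in the large jar compartment and the small lidded jar in the small one, lay the agate burnisher in the long narrow trough and the soft round-headed mop brush in the short wide trough (either way round). The two open jars and the flat bristle brush are still in use, so leave them where they are. Glass and agate break: keep the jars upright, set jars and burnisher down gently instead of dropping them, and leave each thing resting flat on the tray's floor.

Things in the scene. Friction and masses are not known exactly. Their poses are not given: they have to be found in the camera images.
- tray: fixed beech tray, 272 (x) by 170 mm (y), 12 mm cleats at its ends; origin under its centre, z up. Floor 6 mm, walls and dividers 6 mm thick, tops 26 mm up. Inner sizes (x by y) at centre (x, y): large jar compartment 84 by 84 mm at (88, 37); small jar compartment 58 by 68 at (101, -45); short wide trough 170 by 84 at (-45, 37); long narrow trough 196 by 68 at (-32, -45).
- big_jar_c (a point): centre (43 mm up) of the large lidded glass jar of brown pigment, standing: 86 mm tall, body 62 mm in diameter up to 69 mm, then a white screw lid 58 mm in diameter; 0.25 to 0.47 kg. z is its axis.
- small_jar_c (a point): centre (39 mm up) of the small lidded glass jar of brown pigment, standing: 78 mm tall, body 42 mm in diameter up to 62 mm, then a white screw lid 40 mm in diameter; 0.1 to 0.18 kg. z is its axis.
- open_big_jar_c (a point): centre (40 mm up) of the large open glass jar, the same as the large lidded one but without its lid (open mouth, pigment seen inside): 80 mm tall, 62 mm in diameter. Stays.
- open_small_jar_c (a point): centre (36.5 mm up) of the small open glass jar, the same as the small lidded one but without its lid: 73 mm tall, 42 mm in diameter. Stays.
- burnisher_c (a point): agate burnisher lying along its x, 180 mm long: wooden handle (14 mm wide, 16 high) from x = -90 to +20 mm, brass ferrule, slim dark hooked agate tooth at the +x end that bends 19 mm to +y. Point: mid-length, on the handle, half-way up (8 mm), near the balance. z up. Does not roll; 60 g.
- mop_c (a point): soft mop brush lying along its x, 150 mm long: wooden handle (16 mm wide, 18 high) from x = -75 to +23 mm, wire-bound quill, rounded dark hair head 34 mm wide, 18 high at the +x end. Point: mid-length, on the handle, half-way up (9 mm), near the balance. z up. Does not roll; 35 g.
- flat_brush_c (a point): flat bristle brush lying on the bench, 170 mm long along its x: flat wooden handle 11 mm high, tin ferrule 42 mm wide, square-cut pale bristle at the +x end. The point is at mid-length, 6 mm above the bench. Stays.
Things that resemble listed ones, but are neither listed nor needed, are in the scene too. Leave any red look-alike of the part that bears mop_c alone.

How it is judged:
At the end, for the whole second after the job is handed in: Lidded jars upright on the floor of their compartments (14 mm of centre), burnisher flat in the long narrow and mop flat in the short wide trough (either way round, 16 mm of its middle lengthwise), all released, at rest; open jars and flat brush within 25 mm of their start (x of big_jar_c in the frame of tray between 0.074 and 0.102 m and y of big_jar_c in the frame of tray between 0.023 and 0.051 m and z of big_jar_c in the frame of tray between 0.044 and 0.054 m and angle between each of big_jar_c, small_jar_c's own z axis and vertical below 0.12 rad and linear speed of each of big_jar, small_jar, burnisher, mop below 0.02 m/s and x of small_jar_c in the frame of tray between 0.087 and 0.115 m and y of small_jar_c in the frame of tray between -0.061 and -0.029 m and z of small_jar_c in the frame of tray between 0.04 and 0.05 m and x of burnisher_c in the frame of tray between -0.048 and -0.016 m and y of burnisher_c in the frame of tray between -0.077 and -0.013 m and z of burnisher_c in the frame of tray between 0.009 and 0.019 m and angle between the x axis of each of burnisher_c, mop_c and the x axis of tray, either way round below 0.6 rad and angle between burnisher_c's own x axis and vertical between 1.45 and 1.69 rad and x of mop_c in the frame of tray between -0.061 and -0.029 m and y of mop_c in the frame of tray between 0.003 and 0.071 m and z of mop_c in the frame of tray between 0.01 and 0.02 m and angle between mop_c's own x axis and vertical between 1.45 and 1.69 rad and distance of each of open_big_jar_c, open_small_jar_c, flat_brush_c from where it was at the start of the episode below 0.025 m); the robot touches nothing.
It fails at once if an open jar is moved more than 25 mm from its place or knocked over (distance of any of open_big_jar_c, open_small_jar_c from where it was at the start of the episode above 0.025 m).
It fails at once if the flat brush is moved more than 25 mm from its place (distance of flat_brush_c from where it was at the start of the episode above 0.025 m).
It fails at once if a lidded jar or the burnisher is dropped from more than about 20 mm (moves faster than 0.65 m/s while out of the fingers) ((contact force between the fingers and big_jar below 0.05 N and linear speed of big_jar above 0.65 m/s) or (contact force between the fingers and small_jar below 0.05 N and linear speed of small_jar above 0.65 m/s) or (contact force between the fingers and burnisher below 0.05 N and linear speed of burnisher above 0.65 m/s)).
It fails at once if a lidded jar is tipped more than 35 degrees or knocked over (angle between any of big_jar_c, small_jar_c's own z axis and vertical above 0.61 rad).
It also fails if it takes over 115 s, if anything falls off the work surface, if the arm or the gripper's body presses on something with over 40 N, if the wrist force passes 120 N, or if a joint passes its speed limit or range.

### The arm

A 7-joint arm with a two-finger parallel gripper is mounted at the origin on the work surface. World frame = base frame: x ahead of the robot, y to its left, z up, the work surface at z = 0. Lengths are in m, angles in rad, forces in N, time in s.
With the tool pointing down it reaches from about 0.425 to 0.875 m from the base axis. Payload 4.7 kg.
Tool frame: the origin (TCP) lies midway between the tips of the shut fingers; the grasp point (between the pads) lies 19 mm behind it; z points along the fingers, y is the line along which they close (so a half turn about z gives the same grasp; the last joint's range is limited). The gripper opens to 85 mm and grips with 20 to 120 N. Pads are 22 mm wide; open, the fingers measure 114 mm over their backs; the gripper's body (76 mm by 85 mm) begins 54 mm behind the grasp point. The pads swing forward as they close: fully open they stand 13 mm farther back than shut.
Start: joints at [-1.307, 0.321, -0.07, 1.45, 0.023, 1.371, -0.057], TCP at [0.161, 0.63, 0.231] pointing down, gripper open.
Joint ranges: [-2.86, 2.86], [-0.3, 2.09], [-1.38, 1.24], [0.06, 2.45], [-1.56, 4.7], [0.09, 2.05], [-2.69, 2.69]. Speed limits (rad/s): [2.57, 2.57, 3.14, 3.14, 3.14, 3.14, 3.14].

### API

Orientations are given as a unit quaternion [x, y, z, w].
In Python, from bench import robot, imaging, job gives the robot as it stands.
- The arm moves only by the tool send_rows, never from a script. Its argument "motion" is a list of rows, each an object of numbers: "x", "y", "z": the shift along the tool's x, y, z in m; "rx", "ry", "rz": the turn, a rotation vector about the tool's x, y, z in rad. In form: [{"x": .., "y": .., "z": .., "rx": .., "ry": .., "rz": ..}, ...]. A call has 1 to 8 rows; each row is the pose to reach, as a shift and turn from the pose commanded when the call began, along the tool's axes at that moment; what a row does not reach only later rows make up. A row lasts 1/12 s, in which the tool goes at most 41.7 mm and 7.16 degrees, less where a joint would pass 70% of its speed; a pose out of reach is approached as far as the arm can. A call with a gripper value outside its range is refused whole. "claw" is the closure in counts, from 0 (fully open) to 255 (shut), set as the call begins (left out, the last holds). The fingers move at their own pace and stop on an object; the grip force is fixed at half the most. Time passes only in rows, so rows that repeat a pose let the fingers close. It gives the time, the measured TCP pose, the force, the opening and the grip force at its end, in the units of the state.
- robot.get_obs(): the state, without advancing time (a new reading comes with each control period).
- imaging.read_camera(name): name is "side" or "top"; returns (picture, depth): 420x560x3 uint8, red, green, blue; 420x560 float32, m along the optical axis (not along the pixel's ray), 0 where there is no reading.
- imaging.camera_model(name): a dict with "fx", "fy", "cx", "cy" (pixels), "origin" and "attitude" of the camera in the world. Camera axes: x right, y down, z forward; pixel columns grow to the right and rows downward; lengths in m; the calibration is good to about 2 mm. A picture is of the moment at which its call begins. camera_model takes no time and is no camera call.
- job.job_done(): hands the job in; it is judged then, once.
The state is a dict: "time_s": time; "qpos": joint angles; "joint_velocities": joint speeds; "tau": joint torques, N m; "tool_pos": TCP position; "orientation": TCP orientation; "wrist_force": force on the tool from outside, world axes, zero at the start; "wrist_torque": the same for the moment, N m; "opening": opening from 0.0 (shut) to 1.0 (fully open); "gripper_force": force on a finger pad.
Only numpy, scipy, OpenCV 4.12 (cv2) and the standard library are available. Lean on these libraries where they do the work, as an engineer would, in place of code of your own. Each camera call takes 0.05 s, during which the arm holds its last target. There are 200 camera calls.

## Working session

There is one attempt and no reset: what is moved stays moved. The work goes in short steps, Python scripts to look and compute and a tool call to move; the robot and the scene stay as the last step left them, time stands still between calls to the robot, and variables do not carry over. Pictures are saved under pics/ and viewed, at most 14 in all, crops included, and the job is handed in when it is done.

Besides the shell and the picture viewer there is one more tool, called after "Call:" as name([rows], argument=value, ...), one row to a line, values as JSON. send_rows: Moves the arm, as the interface text tells. Its arguments: {"type":"object","properties":{"motion":{"type":"array"},"claw":{"type":"number"}},"required":["motion"]}

```bash
mkdir -p pics; ls; python3 - <<'E'
from bench import robot, imaging
import cv2,numpy as np
o=robot.get_obs();print({k:np.round(v,3).tolist() for k,v in o.items()})
for n in("top","side"):
    p,d=imaging.read_camera(n);np.savez(f"pics/{n}0.npz",p=p,d=d);cv2.imwrite(f"pics/{n}0.png",p[:,:,::-1]);print(imaging.camera_model(n))
E
```

```text
pics
{'time_s': 0.0, 'qpos': [-1.307, 0.322, -0.07, 1.452, 0.023, 1.371, -0.057], 'joint_velocities': [-0.001, -0.003, 0.001, 0.001, -0.0, -0.001, -0.001], 'tau': [0.0, -49.359, -0.382, -31.433, 0.013, 0.011, -0.0], 'tool_pos': [0.161, 0.629, 0.23], 'orientation': [0.125, 0.992, -0.001, -0.0], 'wrist_force': [-0.509, 0.316, 0.232], 'wrist_torque': [0.002, -0.0, -0.012], 'gripper_force': 0.0, 'opening': 0.997}
{'fx': 427.54105140717377, 'fy': 427.54105140717377, 'cx': 282.44779281926265, 'cy': 219.8552282996414, 'origin': array([ 0.3450076 , -0.03148184,  0.91854162]), 'attitude': array([ 0.70631741, -0.70449111,  0.0505703 , -0.04744087])}
{'fx': 435.5230387670214, 'fy': 435.5230387670214, 'cx': 282.5660731205587, 'cy': 213.54040123137435, 'origin': array([ 0.4155365 , -0.67101148,  0.80882369]), 'attitude': array([ 0.93747963, -0.05161669,  0.00955086, -0.34405878])}
```

View pics/top0.png

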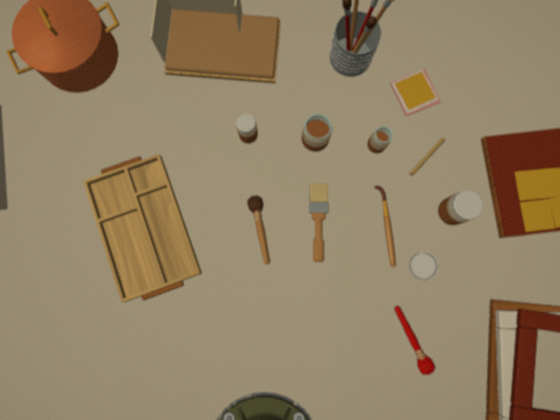

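View pics/side0.png

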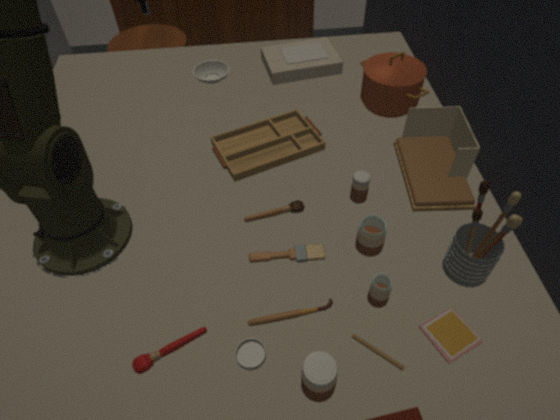

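The top picture shows the tray at (142,228), with its large compartment top-left. The small lidded jar is at (246,123), the large lidded jar at (465,207), the mop from (256,203) to (266,262) and the burnisher from (380,188) to (392,265). The open jars are at (317,131) and (381,138), the flat brush at (319,222), and the red look-alike at (415,340). The side view agrees.

```bash
cat > h.py <<'E'
from bench import robot, imaging
import cv2,numpy as np
from scipy.spatial.transform import Rotation as R
def cam(n):
    m=imaging.camera_model(n);return m,R.from_quat(m["attitude"]).as_matrix()
def cloud(n,d):
    m,A=cam(n);v,u=np.indices(d.shape)
    c=np.stack([(u-m["cx"])/m["fx"]*d,(v-m["cy"])/m["fy"]*d,d],-1)
    P=c@A.T+m["origin"];P[d==0]=np.nan;return P
def ray(n,uv,z):
    m,A=cam(n);uv=np.atleast_2d(uv).astype(float)
    c=np.c_[(uv[:,0]-m["cx"])/m["fx"],(uv[:,1]-m["cy"])/m["fy"],np.ones(len(uv))]@A.T
    return m["origin"]+c*((z-m["origin"][2])/c[:,2])[:,None]
E
python3 - <<'E'
from h import *
for n in("top","side"):
    f=np.load(f"pics/{n}0.npz");p,d=f["p"],f["d"]
    P=cloud(n,d);z=P[...,2]
    print(n,"bench z",np.nanpercentile(z,[10,30,50]))
    M=((z>0.005)&(z<0.13)).astype(np.uint8)
    k,L,s,c=cv2.connectedComponentsWithStats(M)
    for i in range(1,k):
        if s[i,4]<60: continue
        m=L==i;q=P[m];zt=np.nanpercentile(q[:,2],98)
        uv=np.argwhere(m)[:,::-1].astype(np.float32)
        r=cv2.minAreaRect(uv)
        t=q[q[:,2]>zt-.008]
        print(s[i],np.round(c[i]),"ztop %.3f"%zt,"topctr",np.round((t[:,:2].min(0)+t[:,:2].max(0))/2,3),"ext",np.round(np.ptp(t[:,:2],axis=0),3))
f=np.load("pics/top0.npz");p=f["p"][60:320,60:560]
h=cloud("top",f["d"])[60:320,60:560,2]
cv2.imwrite("pics/h.png",np.vstack([cv2.resize(np.clip(p[90:250,20:350,::-1]*1.8,0,255).astype(np.uint8),None,fx=2.3,fy=1.8)])) 
E
```

```text
top bench z [-0.00095398  0.00042587  0.00151968]
[   6    0  115   93 5051] [72. 51.] ztop 0.129 topctr [0.829 0.419] ext [0.15  0.168]
[ 150    0  131   83 8918] [215.  40.] ztop 0.108 topctr [0.873 0.145] ext [0.094 0.172]
[ 330   11   51   65 2183] [354.  45.] ztop 0.121 topctr [ 0.848 -0.189] ext [0.057 0.057]
[ 391   70   50   45 1020] [415.  91.] ztop 0.010 topctr [ 0.765 -0.334] ext [0.105 0.109]
[  0 105   8 105 457] [  2. 169.] ztop 0.027 topctr [0.557 0.567] ext [0.125 0.018]
[236 113  22  31 516] [247. 128.] ztop 0.082 topctr [0.664 0.041] ext [0.041 0.039]
[301 113  32  39 918] [316. 132.] ztop 0.082 topctr [ 0.657 -0.107] ext [0.055 0.054]
[367 125  26  28 497] [380. 139.] ztop 0.075 topctr [ 0.643 -0.242] ext [0.037 0.037]
[ 481  127   79  111 7282] [524. 180.] ztop 0.043 topctr [ 0.554 -0.548] ext [0.236 0.163]
[410 137  36  38 222] [427. 156.] ztop 0.013 topctr [ 0.616 -0.354] ext [0.085 0.08 ]
[   83   154   119   148 10292] [141. 227.] ztop 0.029 topctr [0.457 0.263] ext [0.312 0.252]
[ 309  182   20   80 1036] [318. 216.] ztop 0.016 topctr [ 0.469 -0.113] ext [0.1
[... 1641 characters left out ...]
 0.044]
[367 273  25  35 644] [379. 290.] ztop 0.074 topctr [ 0.642 -0.244] ext [0.037 0.037]
[248 298  85  28 580] [287. 315.] ztop 0.017 topctr [ 0.461 -0.256] ext [0.174 0.041]
[425 309  55  48 741] [451. 333.] ztop 0.008 topctr [ 0.767 -0.332] ext [0.096 0.096]
[132 327  75  47 827] [164. 351.] ztop 0.019 topctr [ 0.223 -0.31 ] ext [0.137 0.077]
[352 333  53  38 294] [378. 351.] ztop 0.012 topctr [ 0.615 -0.355] ext [0.083 0.079]
[235 338  31  32 230] [250. 353.] ztop 0.018 topctr [ 0.375 -0.334] ext [0.057 0.059]
[ 301  351   37   51 1520] [319. 376.] ztop 0.088 topctr [ 0.493 -0.403] ext [0.059 0.059]
[366 406  57  14 407] [401. 415.] ztop 0.041 topctr [ 0.607 -0.478] ext [0.093 0.021]
```

```bash
python3 - <<'E'
from h import *
Q={}
for n in("top","side"):
    d=np.load(f"pics/{n}0.npz")["d"];Q[n]=cloud(n,d).reshape(-1,3)
def sel(n,c,r,z0,z1):
    q=Q[n];m=(np.hypot(q[:,0]-c[0],q[:,1]-c[1])<r)&(q[:,2]>z0)&(q[:,2]<z1);return q[m]
for n in Q:
    t=sel(n,(.456,.263),.19,.019,.035)[:,:2].astype(np.float32)
    print(n,"tray",cv2.minAreaRect(t))
    for nm,c,hx in(("burn",(.461,-.255),(-90,20)),("mop",(.452,.016),(-75,23))):
        q=sel(n,c,.12,.006,.03)[:,:2].astype(np.float32)
        # handle = lower-x part
        for _ in range(2):
            hq=q[q[:,0]<c[0]+.01]
            vx,vy,x0,y0=cv2.fitLine(hq,cv2.DIST_HUBER,0,.01,.01).ravel()
            if vx<0:vx,vy=-vx,-vy
        s=(q-[x0,y0])@[vx,vy];l=(q-[x0,y0])@[-vy,vx]
        mid=(s.min()+s.max())/2
        print(n,nm,"ctr",np.array([x0,y0])+mid*np.array([vx,vy]),"yaw",np.arctan2(vy,vx),"len",np.ptp(s),"lat",l.min(),l.max())
E
```

```text
top tray ((0.4565933644771576, 0.2633317708969116), (0.2965767979621887, 0.1714564710855484), 20.712261199951172)
top burn ctr [ 0.44651508 -0.25803667] yaw 0.51909155 len 0.20966041 lat -0.12074759 0.11458682
top mop ctr [0.45746937 0.0151431 ] yaw 0.24058858 len 0.1612222 lat -0.117788635 0.08548815
side tray ((0.4550616443157196, 0.2626054883003235), (0.29729264974594116, 0.17789529263973236), 20.55626678466797)
side burn ctr [ 0.45035946 -0.26460093] yaw 0.15663792 len 0.200263 lat -0.08028598 0.014092962
side mop ctr [0.45121062 0.00752784] yaw 0.1921832 len 0.14889537 lat -0.110787414 0.021069422
```

```bash
python3 - <<'E'
from h import *
for n in("top","side"):
    d=np.load(f"pics/{n}0.npz")["d"];P=cloud(n,d)
    M=((P[...,2]>.005)&(P[...,2]<.03)).astype(np.uint8)
    k,L,s,c=cv2.connectedComponentsWithStats(M)
    lab=P.reshape(-1,3);L=L.ravel()
    for nm,ce,a,b,y0 in(("burn",(.461,-.255),-90,90,0),("mop",(.452,.016),-75,75,0)):
        near=(np.hypot(lab[:,0]-ce[0],lab[:,1]-ce[1])<.03)&(L>0)
        q=lab[L==np.bincount(L[near]).argmax()][:,:2].astype(np.float32)
        hq=q[q[:,0]<ce[0]+.005]
        vx,vy,x0,y0=cv2.fitLine(hq,cv2.DIST_HUBER,0,.01,.01).ravel()
        if vx<0:vx,vy=-vx,-vy
        s=(q-[x0,y0])@[vx,vy];l=(q-[x0,y0])@[-vy,vx];mid=(s.min()+s.max())/2
        print(n,nm,np.array([x0,y0])+mid*np.array([vx,vy]),"yaw %.3f len %.3f lat %.3f %.3f"%(np.arctan2(vy,vx),np.ptp(s),l.min(),l.max()))
c,s=np.cos(.36),np.sin(.36);T=np.array([[c,-s],[s,c]])
for nm,p in dict(big=(.088,.037),small=(.101,-.045),mop=(-.045,.037),burn=(-.032,-.045)).items(): 
    w=T@p+[.456,.263];print(nm,w,np.hypot(*w))
print(R.from_quat(robot.get_obs()["orientation"]).as_matrix().round(3))
E
```

```text
top burn [ 0.46096385 -0.25915405] yaw 0.102 len 0.179 lat -0.010 0.018
top mop [0.45391786 0.01251718] yaw 0.210 len 0.153 lat -0.017 0.017
side burn [ 0.46158713 -0.26344737] yaw 0.114 len 0.177 lat -0.006 0.018
side mop [0.4513307  0.00735655] yaw 0.210 len 0.149 lat -0.014 0.020
big [0.52532477 0.32862832] 0.6196472282240267
small [0.56637792 0.25646434] 0.6217378111847046
mop [0.4008505  0.28177584] 0.48997831126430635
burn [0.44190364 0.20961187] 0.4890970904845477
[[-0.969  0.247 -0.   ]
 [ 0.247  0.969 -0.002]
 [-0.    -0.002 -1.   ]]
```

Call:
send_rows([
  {"x": -0.03,"y": -0.027,"rz": -0.1},
  {"x": -0.06,"y": -0.054,"rz": -0.2},
  {"x": -0.09,"y": -0.081,"rz": -0.3},
  {"x": -0.12,"y": -0.108,"rz": -0.4},
  {"x": -0.15,"y": -0.135,"rz": -0.46},
  {"x": -0.18,"y": -0.162,"rz": -0.46},
  {"x": -0.21,"y": -0.189,"rz": -0.46},
  {"x": -0.24,"y": -0.216,"rz": -0.46},
], claw=100)

```text
schema error: expected keys x, y, z, rx, ry, rz
```

```bash
cat > plan.py <<'E'
import sys
from h import *
o=robot.get_obs();M=R.from_quat(o["orientation"]).as_matrix();p=o["tool_pos"]
psi=np.arctan2(-M[0,1],M[1,1])
print("t %.1f"%o["time_s"],"tcp",np.round(p,4),"psi %.3f tilt %.3f"%(psi,np.arccos(min(1,-M[2,2]))),"open %.3f F %.1f"%(o["opening"],o["gripper_force"]),"q",np.round(o["qpos"],2))
for a in sys.argv[1:]:
    x,y,z,s=map(float,a.split(","))
    d=np.array([x,y,z])-p
    print(a,"->",np.round(M.T@d,4),"rz %.3f"%(psi-s),"dist %.3f"%np.linalg.norm(d))
E
python3 plan.py .452,.010,.10,.21 .452,.010,.003,.21
```

```text
t 0.1 tcp [0.1606 0.6293 0.2303] psi -0.250 tilt 0.002 open 0.999 F 0.0 q [-1.31  0.32 -0.07  1.45  0.02  1.37 -0.06]
.452,.010,.10,.21 -> [-0.4354 -0.5279  0.1313] rz -0.460 dist 0.697
.452,.010,.003,.21 -> [-0.4354 -0.5277  0.2283] rz -0.460 dist 0.721
```

Call:
send_rows([
  {"x": -0.24,"y": -0.216,"z": 0,"rx": 0,"ry": 0,"rz": -0.46},
  {"x": -0.24,"y": -0.216,"z": 0,"rx": 0,"ry": 0,"rz": -0.46},
  {"x": -0.24,"y": -0.216,"z": 0,"rx": 0,"ry": 0,"rz": -0.46},
  {"x": -0.24,"y": -0.216,"z": 0,"rx": 0,"ry": 0,"rz": -0.46},
  {"x": -0.24,"y": -0.216,"z": 0,"rx": 0,"ry": 0,"rz": -0.46},
  {"x": -0.24,"y": -0.216,"z": 0,"rx": 0,"ry": 0,"rz": -0.46},
  {"x": -0.24,"y": -0.216,"z": 0,"rx": 0,"ry": 0,"rz": -0.46},
  {"x": -0.24,"y": -0.216,"z": 0,"rx": 0,"ry": 0,"rz": -0.46},
], claw=100)

```text
time_s: 0.77
tool_pos: [0.3417, 0.3575, 0.2311]
orientation: [-0.103, 0.995, -0.001, 0.0]
wrist_force: [0.5, 0.9, -0.2]
opening: 0.61
gripper_force: 0.0
```

```bash
python3 plan.py .452,.010,.10,.21 .452,.010,.003,.21
```

```text
t 0.8 tcp [0.3417 0.3575 0.2311] psi 0.207 tilt 0.001 open 0.610 F 0.0 q [-0.94 -0.01  0.08  1.83  0.    1.32  0.91]
.452,.010,.10,.21 -> [-0.0364 -0.3626  0.1315] rz -0.003 dist 0.387
.452,.010,.003,.21 -> [-0.0364 -0.3625  0.2285] rz -0.003 dist 0.430
```

Call:
send_rows([
  {"x": -0.03,"y": -0.31,"z": 0.06,"rx": 0,"ry": 0,"rz": 0},
  {"x": -0.03,"y": -0.31,"z": 0.06,"rx": 0,"ry": 0,"rz": 0},
  {"x": -0.03,"y": -0.31,"z": 0.06,"rx": 0,"ry": 0,"rz": 0},
  {"x": -0.03,"y": -0.31,"z": 0.06,"rx": 0,"ry": 0,"rz": 0},
  {"x": -0.03,"y": -0.31,"z": 0.06,"rx": 0,"ry": 0,"rz": 0},
  {"x": -0.03,"y": -0.31,"z": 0.06,"rx": 0,"ry": 0,"rz": 0},
  {"x": -0.03,"y": -0.31,"z": 0.06,"rx": 0,"ry": 0,"rz": 0},
  {"x": -0.03,"y": -0.31,"z": 0.06,"rx": 0,"ry": 0,"rz": 0},
])

```text
time_s: 1.43
tool_pos: [0.434, 0.0596, 0.1705]
orientation: [-0.103, 0.995, -0.0, -0.0]
wrist_force: [0.8, 0.2, 0.6]
opening: 0.605
gripper_force: 0.0
```

```bash
python3 plan.py .452,.010,.06,.21 .452,.010,.004,.21
```

```text
t 1.4 tcp [0.434  0.0596 0.1705] psi 0.206 tilt 0.001 open 0.605 F 0.0 q [-0.66 -0.12  0.43  2.04  0.05  1.21  1.53]
.452,.010,.06,.21 -> [-0.0076 -0.0522  0.1105] rz -0.004 dist 0.122
.452,.010,.004,.21 -> [-0.0076 -0.0521  0.1665] rz -0.004 dist 0.175
```

Call:
send_rows([
  {"x": -0.008,"y": -0.05,"z": 0.06,"rx": 0,"ry": 0,"rz": 0},
  {"x": -0.008,"y": -0.05,"z": 0.06,"rx": 0,"ry": 0,"rz": 0},
  {"x": -0.008,"y": -0.05,"z": 0.1,"rx": 0,"ry": 0,"rz": 0},
  {"x": -0.008,"y": -0.05,"z": 0.135,"rx": 0,"ry": 0,"rz": 0},
  {"x": -0.008,"y": -0.05,"z": 0.155,"rx": 0,"ry": 0,"rz": 0},
  {"x": -0.008,"y": -0.05,"z": 0.165,"rx": 0,"ry": 0,"rz": 0},
  {"x": -0.008,"y": -0.05,"z": 0.165,"rx": 0,"ry": 0,"rz": 0},
])

```text
time_s: 2.02
tool_pos: [0.4501, 0.0167, 0.0043]
orientation: [-0.105, 0.994, -0.001, -0.002]
wrist_force: [-0.3, 0.1, 0.6]
opening: 0.608
gripper_force: 0.0
```

Call:
send_rows([
  {"x": 0,"y": 0,"z": 0,"rx": 0,"ry": 0,"rz": 0},
  {"x": 0,"y": 0,"z": 0,"rx": 0,"ry": 0,"rz": 0},
  {"x": 0,"y": 0,"z": 0,"rx": 0,"ry": 0,"rz": 0},
  {"x": 0,"y": 0,"z": 0,"rx": 0,"ry": 0,"rz": 0},
  {"x": 0,"y": 0,"z": 0,"rx": 0,"ry": 0,"rz": 0},
  {"x": 0,"y": 0,"z": 0,"rx": 0,"ry": 0,"rz": 0},
], claw=255)

```text
time_s: 2.52
tool_pos: [0.4538, 0.0175, 0.0082]
orientation: [-0.105, 0.994, 0.001, 0.002]
wrist_force: [-1.0, 0.6, 6.8]
opening: 0.164
gripper_force: 59.7
```

```bash
python3 plan.py .40,.282,.10,.36
```

```text
t 2.5 tcp [0.4538 0.0175 0.0082] psi 0.210 tilt 0.004 open 0.164 F 59.7 q [-0.58  0.16  0.52  2.17 -0.11  0.83  1.78]
.40,.282,.10,.36 -> [-0.0029  0.27   -0.0916] rz -0.150 dist 0.285
```

Call:
send_rows([
  {"x": 0,"y": 0,"z": -0.04,"rx": 0,"ry": 0,"rz": 0},
  {"x": 0,"y": 0,"z": -0.08,"rx": 0,"ry": 0,"rz": 0},
  {"x": 0,"y": 0.02,"z": -0.11,"rx": 0,"ry": 0,"rz": 0},
  {"x": 0,"y": 0.06,"z": -0.11,"rx": 0,"ry": 0,"rz": -0.03},
  {"x": 0,"y": 0.1,"z": -0.11,"rx": 0,"ry": 0,"rz": -0.06},
  {"x": 0,"y": 0.14,"z": -0.11,"rx": 0,"ry": 0,"rz": -0.1},
  {"x": 0,"y": 0.18,"z": -0.11,"rx": 0,"ry": 0,"rz": -0.15},
  {"x": 0,"y": 0.22,"z": -0.11,"rx": 0,"ry": 0,"rz": -0.15},
])

```text
time_s: 3.18
tool_pos: [0.4059, 0.2344, 0.1177]
orientation: [-0.18, 0.984, 0.001, 0.001]
wrist_force: [1.1, -0.5, -0.2]
opening: 0.167
gripper_force: 58.9
```

```bash
python3 plan.py .402,.283,.06,.36 .402,.283,.012,.36
```

```text
t 3.2 tcp [0.4059 0.2344 0.1177] psi 0.362 tilt 0.003 open 0.167 F 58.9 q [-0.86  0.02  0.29  2.04 -0.01  1.08  1.36]
.402,.283,.06,.36 -> [-0.0134  0.0468  0.0578] rz 0.002 dist 0.076
.402,.283,.012,.36 -> [-0.0133  0.0467  0.1058] rz 0.002 dist 0.116
```

Call:
send_rows([
  {"x": -0.013,"y": 0.043,"z": 0.0,"rx": 0,"ry": 0,"rz": 0},
  {"x": -0.013,"y": 0.043,"z": 0.02,"rx": 0,"ry": 0,"rz": 0},
  {"x": -0.013,"y": 0.043,"z": 0.05,"rx": 0,"ry": 0,"rz": 0},
  {"x": -0.013,"y": 0.043,"z": 0.06,"rx": 0,"ry": 0,"rz": 0},
  {"x": -0.013,"y": 0.043,"z": 0.06,"rx": 0,"ry": 0,"rz": 0},
  {"x": -0.013,"y": 0.043,"z": 0.06,"rx": 0,"ry": 0,"rz": 0},
])

```text
time_s: 3.68
tool_pos: [0.4035, 0.2765, 0.0568]
orientation: [-0.179, 0.984, -0.0, -0.0]
wrist_force: [0.4, 0.1, -0.3]
opening: 0.163
gripper_force: 58.9
```

```bash
python3 plan.py .402,.283,.014,.36; python3 - <<'E'
from h import *
p,_=imaging.read_camera("top");q,_=imaging.read_camera("side")
a=cv2.resize(p[120:330,40:340],None,fx=1.33,fy=1.43);b=cv2.resize(q[80:290,150:450],None,fx=1.33,fy=1.43)
cv2.imwrite("pics/m1.png",np.clip(np.hstack([a,b])[:,:,::-1]*1.5,0,255).astype(np.uint8))
E
```

```text
t 3.7 tcp [0.4035 0.2765 0.0568] psi 0.359 tilt 0.000 open 0.163 F 58.9 q [-0.89  0.15  0.25  2.04 -0.04  0.96  1.31]
.402,.283,.014,.36 -> [-0.0009  0.0066  0.0428] rz -0.001 dist 0.043
```

View pics/m1.png

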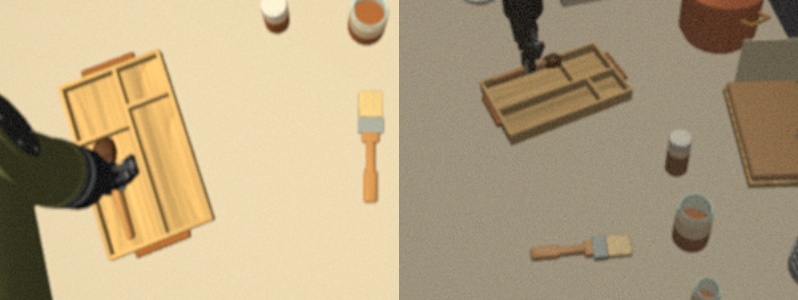

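The picture shows the mop held over the short wide trough, lined up with it. Its head, at about (105,150), is clear of the divider at (105,135). I'll lower it now.

Call:
send_rows([
  {"x": 0,"y": 0.006,"z": 0.025,"rx": 0,"ry": 0,"rz": 0},
  {"x": 0,"y": 0.006,"z": 0.035,"rx": 0,"ry": 0,"rz": 0},
  {"x": 0,"y": 0.006,"z": 0.043,"rx": 0,"ry": 0,"rz": 0},
  {"x": 0,"y": 0.006,"z": 0.043,"rx": 0,"ry": 0,"rz": 0},
])

```text
time_s: 4.12
tool_pos: [0.4014, 0.2825, 0.0136]
orientation: [-0.179, 0.984, -0.0, -0.0]
wrist_force: [0.7, 0.0, -0.5]
opening: 0.162
gripper_force: 61.3
```

Call:
send_rows([
  {"x": 0,"y": 0,"z": 0,"rx": 0,"ry": 0,"rz": 0},
  {"x": 0,"y": 0,"z": 0,"rx": 0,"ry": 0,"rz": 0},
  {"x": 0,"y": 0,"z": 0,"rx": 0,"ry": 0,"rz": 0},
  {"x": 0,"y": 0,"z": -0.04,"rx": 0,"ry": 0,"rz": 0},
  {"x": 0,"y": 0,"z": -0.08,"rx": 0,"ry": 0,"rz": 0},
  {"x": 0,"y": 0,"z": -0.12,"rx": 0,"ry": 0,"rz": 0},
  {"x": 0,"y": 0,"z": -0.16,"rx": 0,"ry": 0,"rz": 0},
], claw=175)

```text
time_s: 4.7
tool_pos: [0.401, 0.2822, 0.1754]
orientation: [-0.179, 0.984, 0.0, 0.0]
wrist_force: [0.7, 1.1, -0.7]
opening: 0.312
gripper_force: 0.0
```

```bash
python3 plan.py .461,-.261,.15,.11
```

```text
t 4.7 tcp [0.401  0.2822 0.1754] psi 0.360 tilt 0.000 open 0.312 F 0.0 q [-0.91  0.01  0.25  1.92 -0.    1.21  1.27]
.461,-.261,.15,.11 -> [ 0.135  -0.5295  0.0253] rz 0.250 dist 0.547
```

Call:
send_rows([
  {"x": 0.005,"y": -0.041,"z": 0,"rx": 0,"ry": 0,"rz": 0.05},
  {"x": 0.034,"y": -0.289,"z": 0,"rx": 0,"ry": 0,"rz": 0.25},
  {"x": 0.034,"y": -0.289,"z": 0,"rx": 0,"ry": 0,"rz": 0.25},
  {"x": 0.034,"y": -0.289,"z": 0,"rx": 0,"ry": 0,"rz": 0.25},
  {"x": 0.034,"y": -0.289,"z": 0,"rx": 0,"ry": 0,"rz": 0.25},
  {"x": 0.034,"y": -0.289,"z": 0,"rx": 0,"ry": 0,"rz": 0.25},
  {"x": 0.034,"y": -0.289,"z": 0,"rx": 0,"ry": 0,"rz": 0.25},
  {"x": 0.034,"y": -0.289,"z": 0,"rx": 0,"ry": 0,"rz": 0.25},
], claw=100)

```text
time_s: 5.37
tool_pos: [0.4724, -0.0092, 0.1742]
orientation: [-0.049, 0.999, -0.002, 0.001]
wrist_force: [0.3, -0.3, 0.8]
opening: 0.61
gripper_force: 0.0
```

```bash
python3 plan.py .461,-.261,.1,.11
```

```text
t 5.4 tcp [ 0.4724 -0.0092  0.1742] psi 0.098 tilt 0.004 open 0.610 F 0.0 q [-0.62 -0.04  0.58  1.97  0.03  1.2   1.61]
.461,-.261,.1,.11 -> [ 0.0362 -0.2493  0.0749] rz -0.012 dist 0.263
```

Call:
send_rows([
  {"x": 0.036,"y": -0.242,"z": 0.075,"rx": 0,"ry": 0,"rz": -0.01},
  {"x": 0.036,"y": -0.242,"z": 0.075,"rx": 0,"ry": 0,"rz": -0.01},
  {"x": 0.036,"y": -0.242,"z": 0.075,"rx": 0,"ry": 0,"rz": -0.01},
  {"x": 0.036,"y": -0.242,"z": 0.075,"rx": 0,"ry": 0,"rz": -0.01},
  {"x": 0.036,"y": -0.242,"z": 0.075,"rx": 0,"ry": 0,"rz": -0.01},
  {"x": 0.036,"y": -0.242,"z": 0.075,"rx": 0,"ry": 0,"rz": -0.01},
  {"x": 0.036,"y": -0.242,"z": 0.075,"rx": 0,"ry": 0,"rz": -0.01},
  {"x": 0.036,"y": -0.242,"z": 0.075,"rx": 0,"ry": 0,"rz": -0.01},
])

```text
time_s: 6.03
tool_pos: [0.4603, -0.2474, 0.0977]
orientation: [-0.057, 0.998, -0.001, -0.001]
wrist_force: [-0.1, 0.7, -0.4]
opening: 0.602
gripper_force: 0.0
```

```bash
python3 plan.py .461,-.261,.005,.11
```

```text
t 6.0 tcp [ 0.4603 -0.2474  0.0977] psi 0.114 tilt 0.003 open 0.602 F 0.0 q [-0.3   0.21  0.82  1.95 -0.17  1.06  2.28]
.461,-.261,.005,.11 -> [ 0.0006 -0.0134  0.0927] rz 0.004 dist 0.094
```

Call:
send_rows([
  {"x": 0,"y": -0.013,"z": 0.03,"rx": 0,"ry": 0,"rz": 0},
  {"x": 0,"y": -0.013,"z": 0.06,"rx": 0,"ry": 0,"rz": 0},
  {"x": 0,"y": -0.013,"z": 0.08,"rx": 0,"ry": 0,"rz": 0},
  {"x": 0,"y": -0.013,"z": 0.09,"rx": 0,"ry": 0,"rz": 0},
  {"x": 0,"y": -0.013,"z": 0.09,"rx": 0,"ry": 0,"rz": 0},
])

```text
time_s: 6.45
tool_pos: [0.4627, -0.2546, 0.0066]
orientation: [-0.061, 0.998, 0.001, -0.002]
wrist_force: [-0.2, 0.1, 0.5]
opening: 0.608
gripper_force: 0.0
```

Call:
send_rows([
  {"x": 0,"y": 0,"z": 0,"rx": 0,"ry": 0,"rz": 0},
  {"x": 0,"y": 0,"z": 0,"rx": 0,"ry": 0,"rz": 0},
  {"x": 0,"y": 0,"z": 0,"rx": 0,"ry": 0,"rz": 0},
  {"x": 0,"y": 0,"z": 0,"rx": 0,"ry": 0,"rz": 0},
  {"x": 0,"y": 0,"z": 0,"rx": 0,"ry": 0,"rz": 0},
  {"x": 0,"y": 0,"z": 0,"rx": 0,"ry": 0,"rz": 0},
], claw=255)

```text
time_s: 6.95
tool_pos: [0.4651, -0.2575, 0.0102]
orientation: [-0.06, 0.998, -0.0, 0.002]
wrist_force: [-0.8, 0.2, 6.3]
opening: 0.135
gripper_force: 58.9
```

Call:
send_rows([
  {"x": 0,"y": 0,"z": -0.03,"rx": 0,"ry": 0,"rz": 0},
  {"x": 0,"y": 0,"z": -0.07,"rx": 0,"ry": 0,"rz": 0},
  {"x": 0,"y": 0,"z": -0.11,"rx": 0,"ry": 0,"rz": 0},
  {"x": 0,"y": 0,"z": -0.13,"rx": 0,"ry": 0,"rz": 0},
  {"x": 0,"y": 0,"z": -0.13,"rx": 0,"ry": 0,"rz": 0},
])

```text
time_s: 7.37
tool_pos: [0.4669, -0.259, 0.1441]
orientation: [-0.06, 0.998, -0.001, 0.005]
wrist_force: [0.6, -0.2, 0.0]
opening: 0.14
gripper_force: 59.0
```

```bash
python3 plan.py .48,.0,.14,.11; python3 - <<'E'
from h import *
p,_=imaging.read_camera("top");q,_=imaging.read_camera("side")
a=cv2.resize(p[120:330,260:560],None,fx=1.33,fy=1.43);b=cv2.resize(q[180:390,150:450],None,fx=1.33,fy=1.43)
cv2.imwrite("pics/b1.png",np.clip(np.hstack([a,b])[:,:,::-1]*1.5,0,255).astype(np.uint8))
E
```

```text
t 7.4 tcp [ 0.4669 -0.259   0.1441] psi 0.120 tilt 0.011 open 0.140 F 59.0 q [-0.32  0.16  0.85  1.88 -0.14  1.14  2.28]
.48,.0,.14,.11 -> [-0.0439  0.2556  0.0038] rz 0.010 dist 0.259
```

View pics/b1.png

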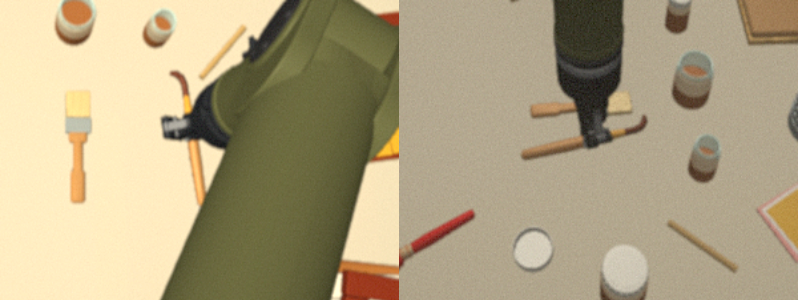

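The burnisher is held level above the bench, and the jars and flat brush have not moved. Next I carry it to the long trough.

Call:
send_rows([
  {"x": -0.044,"y": 0.256,"z": 0,"rx": 0,"ry": 0,"rz": 0.01},
  {"x": -0.044,"y": 0.256,"z": 0,"rx": 0,"ry": 0,"rz": 0.01},
  {"x": -0.044,"y": 0.256,"z": 0,"rx": 0,"ry": 0,"rz": 0.01},
  {"x": -0.044,"y": 0.256,"z": 0,"rx": 0,"ry": 0,"rz": 0.01},
  {"x": -0.044,"y": 0.256,"z": 0,"rx": 0,"ry": 0,"rz": 0.01},
  {"x": -0.044,"y": 0.256,"z": 0,"rx": 0,"ry": 0,"rz": 0.01},
  {"x": -0.044,"y": 0.256,"z": 0,"rx": 0,"ry": 0,"rz": 0.01},
])

```text
time_s: 8.05
tool_pos: [0.4751, 0.0101, 0.1367]
orientation: [-0.06, 0.998, 0.001, -0.001]
wrist_force: [0.1, 0.1, -1.1]
opening: 0.13
gripper_force: 59.1
```

```bash
python3 plan.py .447,.211,.08,.36
```

```text
t 8.1 tcp [0.4751 0.0101 0.1367] psi 0.120 tilt 0.004 open 0.130 F 59.1 q [-0.68  0.01  0.61  2.01 -0.01  1.13  1.63]
.447,.211,.08,.36 -> [0.0038 0.2026 0.0573] rz -0.240 dist 0.211
```

Call:
send_rows([
  {"x": 0.004,"y": 0.2,"z": 0.05,"rx": 0,"ry": 0,"rz": -0.24},
  {"x": 0.004,"y": 0.2,"z": 0.05,"rx": 0,"ry": 0,"rz": -0.24},
  {"x": 0.004,"y": 0.2,"z": 0.05,"rx": 0,"ry": 0,"rz": -0.24},
  {"x": 0.004,"y": 0.2,"z": 0.05,"rx": 0,"ry": 0,"rz": -0.24},
  {"x": 0.004,"y": 0.2,"z": 0.05,"rx": 0,"ry": 0,"rz": -0.24},
  {"x": 0.004,"y": 0.2,"z": 0.05,"rx": 0,"ry": 0,"rz": -0.24},
  {"x": 0.004,"y": 0.2,"z": 0.05,"rx": 0,"ry": 0,"rz": -0.24},
  {"x": 0.004,"y": 0.2,"z": 0.05,"rx": 0,"ry": 0,"rz": -0.24},
])

```text
time_s: 8.72
tool_pos: [0.4498, 0.1994, 0.087]
orientation: [-0.174, 0.985, -0.001, -0.001]
wrist_force: [0.2, -0.3, -0.6]
opening: 0.136
gripper_force: 59.1
```

```bash
python3 plan.py .447,.211,.05,.36
```

```text
t 8.7 tcp [0.4498 0.1994 0.087 ] psi 0.350 tilt 0.003 open 0.136 F 59.1 q [-0.88  0.12  0.43  2.02 -0.05  1.02  1.5 ]
.447,.211,.05,.36 -> [-0.0014  0.0119  0.037 ] rz -0.010 dist 0.039
```

Call:
send_rows([
  {"x": -0.001,"y": 0.012,"z": 0.0,"rx": 0,"ry": 0,"rz": -0.01},
  {"x": -0.001,"y": 0.012,"z": 0.02,"rx": 0,"ry": 0,"rz": -0.01},
  {"x": -0.001,"y": 0.012,"z": 0.03,"rx": 0,"ry": 0,"rz": -0.01},
  {"x": -0.001,"y": 0.012,"z": 0.037,"rx": 0,"ry": 0,"rz": -0.01},
  {"x": -0.001,"y": 0.012,"z": 0.037,"rx": 0,"ry": 0,"rz": -0.01},
])

```text
time_s: 9.13
tool_pos: [0.4463, 0.2108, 0.0498]
orientation: [-0.178, 0.984, -0.001, -0.002]
wrist_force: [0.4, 0.3, -0.7]
opening: 0.138
gripper_force: 59.1
```

```bash
python3 plan.py .447,.211,.0165,.36; python3 - <<'E'
from h import *
p,_=imaging.read_camera("top");q,_=imaging.read_camera("side")
a=cv2.resize(p[120:330,40:340],None,fx=1.33,fy=1.43);b=cv2.resize(q[80:230,180:395],None,fx=1.86,fy=2)
cv2.imwrite("pics/b2.png",np.clip(np.hstack([a,b])[:,:,::-1]*1.5,0,255).astype(np.uint8))
E
```

```text
t 9.1 tcp [0.4463 0.2108 0.0498] psi 0.359 tilt 0.003 open 0.138 F 59.1 q [-0.88  0.17  0.42  2.04 -0.09  0.95  1.51]
.447,.211,.0165,.36 -> [-0.0008 -0.      0.0333] rz -0.001 dist 0.033
```

View pics/b2.png

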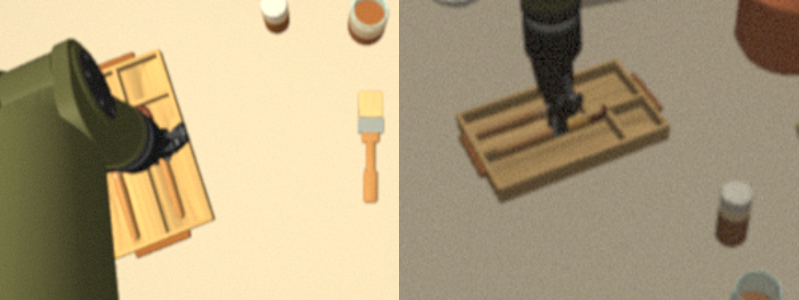

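The burnisher is above the long trough, about parallel to the mop, which lies in its own trough. I'll lower it gently.

Call:
send_rows([
  {"x": 0,"y": -0.002,"z": 0.015,"rx": 0,"ry": 0,"rz": 0},
  {"x": 0,"y": -0.002,"z": 0.022,"rx": 0,"ry": 0,"rz": 0},
  {"x": 0,"y": -0.002,"z": 0.028,"rx": 0,"ry": 0,"rz": 0},
  {"x": 0,"y": -0.002,"z": 0.033,"rx": 0,"ry": 0,"rz": 0},
  {"x": 0,"y": -0.002,"z": 0.034,"rx": 0,"ry": 0,"rz": 0},
])

```text
time_s: 9.65
tool_pos: [0.4477, 0.2101, 0.0167]
orientation: [-0.179, 0.984, -0.0, -0.0]
wrist_force: [-1.0, 0.4, -0.3]
opening: 0.138
gripper_force: 59.1
```

Call:
send_rows([
  {"x": 0,"y": 0,"z": 0,"rx": 0,"ry": 0,"rz": 0},
  {"x": 0,"y": 0,"z": 0,"rx": 0,"ry": 0,"rz": 0},
  {"x": 0,"y": 0,"z": 0,"rx": 0,"ry": 0,"rz": 0},
  {"x": 0,"y": 0,"z": -0.03,"rx": 0,"ry": 0,"rz": 0},
  {"x": 0,"y": 0,"z": -0.07,"rx": 0,"ry": 0,"rz": 0},
  {"x": 0,"y": 0,"z": -0.11,"rx": 0,"ry": 0,"rz": 0},
  {"x": 0,"y": 0,"z": -0.14,"rx": 0,"ry": 0,"rz": 0},
], claw=180)

```text
time_s: 10.23
tool_pos: [0.4491, 0.2106, 0.161]
orientation: [-0.179, 0.984, 0.001, 0.002]
wrist_force: [1.5, 0.3, 0.4]
opening: 0.292
gripper_force: 0.0
```

```bash
python3 plan.py .664,.040,.18,.06
```

```text
t 10.2 tcp [0.4491 0.2106 0.161 ] psi 0.360 tilt 0.004 open 0.292 F 0.0 q [-0.91  0.03  0.43  1.93 -0.02  1.17  1.45]
.664,.040,.18,.06 -> [-0.1411 -0.2353 -0.0187] rz 0.300 dist 0.275
```

Call:
send_rows([
  {"x": -0.141,"y": -0.235,"z": 0,"rx": 0,"ry": 0,"rz": 0.2},
  {"x": -0.141,"y": -0.235,"z": 0,"rx": 0,"ry": 0,"rz": 0.2},
  {"x": -0.141,"y": -0.235,"z": 0,"rx": 0,"ry": 0,"rz": 0.2},
  {"x": -0.141,"y": -0.235,"z": 0,"rx": 0,"ry": 0,"rz": 0.2},
  {"x": -0.141,"y": -0.235,"z": 0,"rx": 0,"ry": 0,"rz": 0.2},
  {"x": -0.141,"y": -0.235,"z": 0,"rx": 0,"ry": 0,"rz": 0.2},
  {"x": -0.141,"y": -0.235,"z": 0,"rx": 0,"ry": 0,"rz": 0.2},
  {"x": -0.141,"y": -0.235,"z": 0,"rx": 0,"ry": 0,"rz": 0.2},
], claw=20)

```text
time_s: 10.9
tool_pos: [0.6661, 0.0336, 0.1574]
orientation: [-0.077, 0.997, -0.003, 0.001]
wrist_force: [-0.6, -0.4, 0.7]
opening: 0.92
gripper_force: 0.0
```

Call:
send_rows([
  {"x": 0,"y": 0,"z": 0,"rx": 0,"ry": 0,"rz": 0},
  {"x": 0,"y": 0,"z": 0,"rx": 0,"ry": 0,"rz": 0},
])

```text
time_s: 11.07
tool_pos: [0.6624, 0.0411, 0.1572]
orientation: [-0.08, 0.997, 0.0, -0.0]
wrist_force: [-0.1, -0.3, -1.0]
opening: 0.926
gripper_force: 0.0
```

```bash
python3 plan.py .664,.040,.034,.16
```

```text
t 11.1 tcp [0.6624 0.0411 0.1572] psi 0.161 tilt 0.001 open 0.926 F 0.0 q [-0.54  0.43  0.58  1.53 -0.25  1.26  1.81]
.664,.040,.034,.16 -> [-0.0015 -0.0014  0.1232] rz 0.001 dist 0.123
```

Call:
send_rows([
  {"x": -0.001,"y": -0.002,"z": 0.03,"rx": 0,"ry": 0,"rz": 0},
  {"x": -0.001,"y": -0.002,"z": 0.06,"rx": 0,"ry": 0,"rz": 0},
  {"x": -0.001,"y": -0.002,"z": 0.09,"rx": 0,"ry": 0,"rz": 0},
  {"x": -0.001,"y": -0.002,"z": 0.11,"rx": 0,"ry": 0,"rz": 0},
  {"x": -0.001,"y": -0.002,"z": 0.121,"rx": 0,"ry": 0,"rz": 0},
  {"x": -0.001,"y": -0.002,"z": 0.121,"rx": 0,"ry": 0,"rz": 0},
  {"x": -0.001,"y": -0.002,"z": 0.121,"rx": 0,"ry": 0,"rz": 0},
])

```text
time_s: 11.65
tool_pos: [0.6641, 0.0396, 0.037]
orientation: [-0.081, 0.997, 0.0, 0.0]
wrist_force: [-0.1, 0.2, 1.4]
opening: 0.919
gripper_force: 0.0
```

Call:
send_rows([
  {"x": 0,"y": 0,"z": 0,"rx": 0,"ry": 0,"rz": 0},
  {"x": 0,"y": 0,"z": 0,"rx": 0,"ry": 0,"rz": 0},
  {"x": 0,"y": 0,"z": 0,"rx": 0,"ry": 0,"rz": 0},
  {"x": 0,"y": 0,"z": 0,"rx": 0,"ry": 0,"rz": 0},
  {"x": 0,"y": 0,"z": 0,"rx": 0,"ry": 0,"rz": 0},
  {"x": 0,"y": 0,"z": 0,"rx": 0,"ry": 0,"rz": 0},
], claw=255)

```text
time_s: 12.15
tool_pos: [0.6655, 0.0387, 0.0383]
orientation: [-0.08, 0.997, 0.0, 0.001]
wrist_force: [-0.4, 0.6, 6.3]
opening: 0.468
gripper_force: 60.3
```

Call:
send_rows([
  {"x": 0,"y": 0,"z": -0.03,"rx": 0,"ry": 0,"rz": 0},
  {"x": 0,"y": 0,"z": -0.06,"rx": 0,"ry": 0,"rz": 0},
  {"x": 0,"y": 0,"z": -0.09,"rx": 0,"ry": 0,"rz": 0},
  {"x": 0,"y": 0,"z": -0.11,"rx": 0,"ry": 0,"rz": 0},
  {"x": 0,"y": 0,"z": -0.11,"rx": 0,"ry": 0,"rz": 0},
])

```text
time_s: 12.57
tool_pos: [0.6673, 0.0379, 0.1522]
orientation: [-0.08, 0.997, 0.0, 0.005]
wrist_force: [1.3, -0.4, -0.3]
opening: 0.47
gripper_force: 61.0
```

```bash
python3 plan.py .566,.2565,.145,.36; python3 - <<'E'
from h import *
p,_=imaging.read_camera("top");q,_=imaging.read_camera("side")
a=cv2.resize(p[60:270,60:360],None,fx=1.33,fy=1.43);b=cv2.resize(q[80:290,200:500],None,fx=1.33,fy=1.43)
cv2.imwrite("pics/s1.png",np.clip(np.hstack([a,b])[:,:,::-1]*1.5,0,255).astype(np.uint8))
E
```

```text
t 12.6 tcp [0.6673 0.0379 0.1522] psi 0.160 tilt 0.009 open 0.470 F 61.0 q [-0.54  0.44  0.58  1.53 -0.25  1.24  1.81]
.566,.2565,.145,.36 -> [0.0653 0.2319 0.0065] rz -0.200 dist 0.241
```

View pics/s1.png

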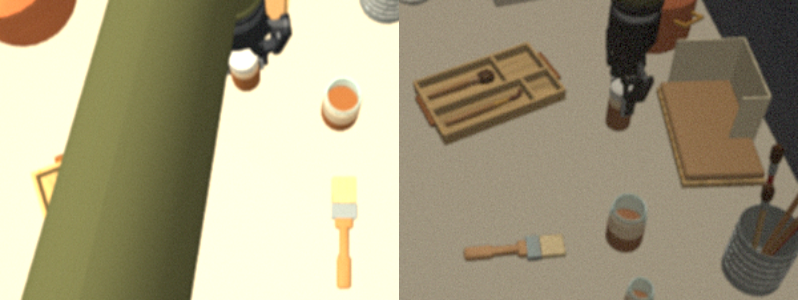

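The small jar hangs upright in the fingers, and the mop and burnisher lie in their troughs. I'll carry the jar to its compartment.

Call:
send_rows([
  {"x": 0.013,"y": 0.035,"z": 0,"rx": 0,"ry": 0,"rz": -0.04},
  {"x": 0.022,"y": 0.07,"z": 0,"rx": 0,"ry": 0,"rz": -0.08},
  {"x": 0.033,"y": 0.108,"z": 0,"rx": 0,"ry": 0,"rz": -0.12},
  {"x": 0.043,"y": 0.146,"z": 0,"rx": 0,"ry": 0,"rz": -0.16},
  {"x": 0.053,"y": 0.184,"z": 0,"rx": 0,"ry": 0,"rz": -0.2},
  {"x": 0.06,"y": 0.21,"z": 0,"rx": 0,"ry": 0,"rz": -0.2},
  {"x": 0.065,"y": 0.23,"z": 0,"rx": 0,"ry": 0,"rz": -0.2},
  {"x": 0.065,"y": 0.23,"z": 0,"rx": 0,"ry": 0,"rz": -0.2},
])

```text
time_s: 13.33
tool_pos: [0.5588, 0.2616, 0.1436]
orientation: [-0.184, 0.983, 0.001, -0.002]
wrist_force: [0.0, 0.6, -1.3]
opening: 0.474
gripper_force: 61.1
```

```bash
python3 plan.py .567,.2565,.07,.36
```

```text
t 13.3 tcp [0.5588 0.2616 0.1436] psi 0.369 tilt 0.006 open 0.474 F 61.1 q [-0.86  0.33  0.46  1.66 -0.16  1.2   1.58]
.567,.2565,.07,.36 -> [-0.0061 -0.008   0.0736] rz 0.009 dist 0.074
```

Call:
send_rows([
  {"x": -0.005,"y": -0.004,"z": 0.02,"rx": 0,"ry": 0,"rz": 0},
  {"x": -0.005,"y": -0.004,"z": 0.04,"rx": 0,"ry": 0,"rz": 0},
  {"x": -0.005,"y": -0.004,"z": 0.06,"rx": 0,"ry": 0,"rz": 0},
  {"x": -0.005,"y": -0.004,"z": 0.07,"rx": 0,"ry": 0,"rz": 0},
  {"x": -0.005,"y": -0.004,"z": 0.07,"rx": 0,"ry": 0,"rz": 0},
  {"x": -0.005,"y": -0.004,"z": 0.07,"rx": 0,"ry": 0,"rz": 0},
])

```text
time_s: 13.83
tool_pos: [0.569, 0.2521, 0.0753]
orientation: [-0.179, 0.984, -0.001, -0.001]
wrist_force: [0.2, -0.6, -0.8]
opening: 0.469
gripper_force: 61.1
```

```bash
python3 plan.py .567,.2565,.0445,.36; python3 - <<'E'
from h import *
_,d=imaging.read_camera("side");P=cloud("side",d)
# jar body visible below fingers
m=(abs(P[...,0]-.566)<.05)&(abs(P[...,1]-.25)<.05)&(P[...,2]>.035)&(P[...,2]<.06)
q=P[m];print(len(q),q.min(0),q.max(0))
E
```

```text
t 13.8 tcp [0.569  0.2521 0.0753] psi 0.360 tilt 0.002 open 0.469 F 61.1 q [-0.83  0.41  0.46  1.71 -0.2   1.07  1.62]
.567,.2565,.0445,.36 -> [0.0002 0.0048 0.0308] rz -0.000 dist 0.031
91 [0.54747565 0.22883489 0.03628872] [0.58835391 0.24936331 0.05966639]
```

Call:
send_rows([
  {"x": 0.001,"y": 0.005,"z": 0.008,"rx": 0,"ry": 0,"rz": 0},
  {"x": 0.001,"y": 0.005,"z": 0.016,"rx": 0,"ry": 0,"rz": 0},
  {"x": 0.001,"y": 0.005,"z": 0.022,"rx": 0,"ry": 0,"rz": 0},
  {"x": 0.001,"y": 0.005,"z": 0.026,"rx": 0,"ry": 0,"rz": 0},
  {"x": 0.001,"y": 0.005,"z": 0.029,"rx": 0,"ry": 0,"rz": 0},
  {"x": 0.001,"y": 0.005,"z": 0.031,"rx": 0,"ry": 0,"rz": 0},
  {"x": 0.001,"y": 0.005,"z": 0.031,"rx": 0,"ry": 0,"rz": 0},
])

```text
time_s: 14.47
tool_pos: [0.5666, 0.2571, 0.0449]
orientation: [-0.179, 0.984, -0.0, -0.0]
wrist_force: [0.1, 0.1, -1.1]
opening: 0.468
gripper_force: 61.1
```

```bash
python3 plan.py .567,.2565,.0445,.36; python3 -c "
from h import *
print(np.round(robot.get_obs()['wrist_force'],1))"
```

```text
t 14.5 tcp [0.5666 0.2571 0.0449] psi 0.360 tilt 0.001 open 0.468 F 61.1 q [-0.83  0.44  0.44  1.73 -0.22  1.02  1.63]
.567,.2565,.0445,.36 -> [-0.0002 -0.0007  0.0004] rz 0.000 dist 0.001
[ 0.1  0.1 -1.1]
```

Call:
send_rows([
  {"x": 0,"y": 0,"z": 0.001,"rx": 0,"ry": 0,"rz": 0},
  {"x": 0,"y": 0,"z": 0.002,"rx": 0,"ry": 0,"rz": 0},
  {"x": 0,"y": 0,"z": 0.002,"rx": 0,"ry": 0,"rz": 0},
])

```text
time_s: 14.72
tool_pos: [0.5672, 0.2574, 0.0444]
orientation: [-0.179, 0.984, 0.0, 0.0]
wrist_force: [-1.8, -0.6, 4.3]
opening: 0.468
gripper_force: 61.7
```

Contact (4.3 N). I'll release it by a few mm and rise.

Call:
send_rows([
  {"x": 0,"y": 0,"z": -0.001,"rx": 0,"ry": 0,"rz": 0},
  {"x": 0,"y": 0,"z": -0.001,"rx": 0,"ry": 0,"rz": 0},
  {"x": 0,"y": 0,"z": -0.001,"rx": 0,"ry": 0,"rz": 0},
  {"x": 0,"y": 0,"z": -0.001,"rx": 0,"ry": 0,"rz": 0},
  {"x": 0,"y": 0,"z": -0.03,"rx": 0,"ry": 0,"rz": 0},
  {"x": 0,"y": 0,"z": -0.07,"rx": 0,"ry": 0,"rz": 0},
  {"x": 0,"y": 0,"z": -0.11,"rx": 0,"ry": 0,"rz": 0},
  {"x": 0,"y": 0,"z": -0.14,"rx": 0,"ry": 0,"rz": 0},
], claw=95)

```text
time_s: 15.38
tool_pos: [0.5676, 0.2575, 0.1866]
orientation: [-0.179, 0.984, 0.0, 0.001]
wrist_force: [0.4, -0.1, 0.3]
opening: 0.629
gripper_force: 0.0
```

```bash
python3 plan.py .52,-.05,.18,-.04 .493,-.403,.18,-.4
```

```text
t 15.4 tcp [0.5676 0.2575 0.1866] psi 0.360 tilt 0.003 open 0.629 F 0.0 q [-0.86  0.3   0.48  1.6  -0.14  1.27  1.57]
.52,-.05,.18,-.04 -> [ 0.1528 -0.271   0.006 ] rz 0.400 dist 0.311
.493,-.403,.18,-.4 -> [ 0.3024 -0.5919  0.0055] rz 0.760 dist 0.665
```

Call:
send_rows([
  {"x": 0.153,"y": -0.271,"z": 0,"rx": 0,"ry": 0,"rz": 0.4},
  {"x": 0.153,"y": -0.271,"z": 0,"rx": 0,"ry": 0,"rz": 0.4},
  {"x": 0.153,"y": -0.271,"z": 0,"rx": 0,"ry": 0,"rz": 0.4},
  {"x": 0.153,"y": -0.271,"z": 0,"rx": 0,"ry": 0,"rz": 0.4},
  {"x": 0.153,"y": -0.271,"z": 0,"rx": 0,"ry": 0,"rz": 0.4},
  {"x": 0.153,"y": -0.271,"z": 0,"rx": 0,"ry": 0,"rz": 0.4},
  {"x": 0.153,"y": -0.271,"z": 0,"rx": 0,"ry": 0,"rz": 0.4},
  {"x": 0.153,"y": -0.271,"z": 0,"rx": 0,"ry": 0,"rz": 0.4},
], claw=0)

```text
time_s: 16.05
tool_pos: [0.5177, -0.0567, 0.1837]
orientation: [0.023, 1.0, -0.001, 0.0]
wrist_force: [-0.2, -0.2, 0.3]
opening: 1.004
gripper_force: 0.0
```

```bash
python3 plan.py .493,-.403,.18,-.4;  python3 - <<'E'
from h import *
p,_=imaging.read_camera("top");q,_=imaging.read_camera("side")
a=cv2.resize(p[130:310,70:340],None,fx=1.48,fy=1.67);b=cv2.resize(q[80:230,180:395],None,fx=1.86,fy=2)
cv2.imwrite("pics/s2.png",np.clip(np.hstack([a,b])[:,:,::-1]*1.5,0,255).astype(np.uint8))
E
```

```text
t 16.1 tcp [ 0.5177 -0.0567  0.1837] psi -0.047 tilt 0.001 open 1.004 F 0.0 q [-0.63  0.08  0.73  1.86 -0.05  1.23  1.64]
.493,-.403,.18,-.4 -> [ 0.0085 -0.3471  0.0041] rz 0.353 dist 0.347Traceback (most recent call last):
  File "<stdin>", line 4, in <module>
    return _nx.concatenate(arrs, 1, dtype=dtype, casting=casting)
           ~~~~~~~~~~~~~~~^^^^^^^^^^^^^^^^^^^^^^^^^^^^^^^^^^^^^^^
ValueError: all the input array dimensions except for the concatenation axis must match exactly, but along dimension 0, the array at index 0 has size 301 and the array at index 1 has size 300
```

Call:
send_rows([
  {"x": 0.008,"y": -0.32,"z": 0,"rx": 0,"ry": 0,"rz": 0.35},
  {"x": 0.008,"y": -0.32,"z": 0,"rx": 0,"ry": 0,"rz": 0.35},
  {"x": 0.008,"y": -0.32,"z": 0,"rx": 0,"ry": 0,"rz": 0.35},
  {"x": 0.008,"y": -0.32,"z": 0,"rx": 0,"ry": 0,"rz": 0.35},
  {"x": 0.008,"y": -0.32,"z": 0,"rx": 0,"ry": 0,"rz": 0.35},
  {"x": 0.008,"y": -0.32,"z": 0,"rx": 0,"ry": 0,"rz": 0.35},
  {"x": 0.008,"y": -0.32,"z": 0,"rx": 0,"ry": 0,"rz": 0.35},
  {"x": 0.008,"y": -0.32,"z": 0,"rx": 0,"ry": 0,"rz": 0.35},
])

```text
time_s: 16.82
tool_pos: [0.4979, -0.3727, 0.1831]
orientation: [0.194, 0.981, -0.001, 0.0]
wrist_force: [0.6, -0.2, 0.3]
opening: 1.002
gripper_force: 0.0
```

```bash
python3 plan.py .4935,-.4025,.14,-.4;  python3 - <<'E'
from h import *
p,_=imaging.read_camera("top");q,_=imaging.read_camera("side")
a=cv2.resize(p[130:310,70:340],(400,300));b=cv2.resize(q[80:230,180:395],(400,300))
cv2.imwrite("pics/s2.png",np.clip(np.hstack([a,b])[:,:,::-1]*1.5,0,255).astype(np.uint8))
E
```

```text
t 16.8 tcp [ 0.4979 -0.3727  0.1831] psi -0.391 tilt 0.002 open 1.002 F 0.0 q [-0.11  0.39  0.91  1.62 -0.31  1.29  2.03]
.4935,-.4025,.14,-.4 -> [-0.0072 -0.0292  0.0431] rz 0.009 dist 0.053
```

View pics/s2.png

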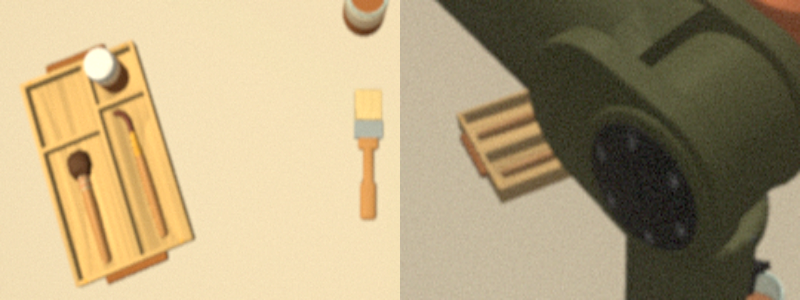

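The small jar stands in its compartment, and the burnisher and mop lie flat in their troughs. The large jar is next.

Call:
send_rows([
  {"x": -0.007,"y": -0.026,"z": 0.02,"rx": 0,"ry": 0,"rz": 0},
  {"x": -0.007,"y": -0.026,"z": 0.03,"rx": 0,"ry": 0,"rz": 0},
  {"x": -0.007,"y": -0.026,"z": 0.03,"rx": 0,"ry": 0,"rz": 0},
  {"x": -0.007,"y": -0.026,"z": 0.03,"rx": 0,"ry": 0,"rz": 0},
])

```text
time_s: 17.25
tool_pos: [0.4956, -0.3941, 0.1524]
orientation: [0.193, 0.981, 0.001, -0.001]
wrist_force: [0.2, 0.2, -0.2]
opening: 1.001
gripper_force: 0.0
```

```bash
python3 plan.py .4935,-.4025,.040,-.4
```

```text
t 17.2 tcp [ 0.4956 -0.3941  0.1524] psi -0.388 tilt 0.003 open 1.001 F 0.0 q [-0.05  0.45  0.89  1.62 -0.36  1.25  2.09]
.4935,-.4025,.040,-.4 -> [-0.0014 -0.0087  0.1124] rz 0.012 dist 0.113
```

Call:
send_rows([
  {"x": -0.001,"y": -0.008,"z": 0.01,"rx": 0,"ry": 0,"rz": 0},
  {"x": -0.001,"y": -0.008,"z": 0.02,"rx": 0,"ry": 0,"rz": 0},
  {"x": -0.001,"y": -0.008,"z": 0.02,"rx": 0,"ry": 0,"rz": 0},
  {"x": -0.001,"y": -0.008,"z": 0.02,"rx": 0,"ry": 0,"rz": 0},
])

```text
time_s: 17.58
tool_pos: [0.4928, -0.4032, 0.1326]
orientation: [0.193, 0.981, 0.001, -0.001]
wrist_force: [0.1, 0.3, 0.7]
opening: 1.003
gripper_force: 0.0
```

```bash
python3 plan.py .4935,-.4025,.040,-.4
```

```text
t 17.6 tcp [ 0.4928 -0.4032  0.1326] psi -0.389 tilt 0.001 open 1.003 F 0.0 q [-0.02  0.47  0.87  1.63 -0.38  1.22  2.11]
.4935,-.4025,.040,-.4 -> [-0.0005  0.0009  0.0926] rz 0.011 dist 0.093
```

Call:
send_rows([
  {"x": 0,"y": 0.001,"z": 0.025,"rx": 0,"ry": 0,"rz": 0},
  {"x": 0,"y": 0.001,"z": 0.05,"rx": 0,"ry": 0,"rz": 0},
  {"x": 0,"y": 0.001,"z": 0.07,"rx": 0,"ry": 0,"rz": 0},
  {"x": 0,"y": 0.001,"z": 0.085,"rx": 0,"ry": 0,"rz": 0},
  {"x": 0,"y": 0.001,"z": 0.092,"rx": 0,"ry": 0,"rz": 0},
  {"x": 0,"y": 0.001,"z": 0.092,"rx": 0,"ry": 0,"rz": 0},
])

```text
time_s: 18.08
tool_pos: [0.4927, -0.4024, 0.0399]
orientation: [0.194, 0.981, 0.0, -0.001]
wrist_force: [-0.1, 1.2, 0.2]
opening: 1.0
gripper_force: 0.0
```

Call:
send_rows([
  {"x": 0,"y": 0,"z": 0,"rx": 0,"ry": 0,"rz": 0},
  {"x": 0,"y": 0,"z": 0,"rx": 0,"ry": 0,"rz": 0},
  {"x": 0,"y": 0,"z": 0,"rx": 0,"ry": 0,"rz": 0},
  {"x": 0,"y": 0,"z": 0,"rx": 0,"ry": 0,"rz": 0},
  {"x": 0,"y": 0,"z": 0,"rx": 0,"ry": 0,"rz": 0},
  {"x": 0,"y": 0,"z": 0,"rx": 0,"ry": 0,"rz": 0},
], claw=255)

```text
time_s: 18.58
tool_pos: [0.4944, -0.4042, 0.0432]
orientation: [0.194, 0.981, -0.0, 0.002]
wrist_force: [-0.2, -0.3, 7.0]
opening: 0.709
gripper_force: 65.6
```

Call:
send_rows([
  {"x": 0,"y": 0,"z": -0.02,"rx": 0,"ry": 0,"rz": 0},
  {"x": 0,"y": 0,"z": -0.045,"rx": 0,"ry": 0,"rz": 0},
  {"x": 0,"y": 0,"z": -0.07,"rx": 0,"ry": 0,"rz": 0},
  {"x": 0,"y": 0,"z": -0.095,"rx": 0,"ry": 0,"rz": 0},
  {"x": 0,"y": 0,"z": -0.115,"rx": 0,"ry": 0,"rz": 0},
  {"x": 0,"y": 0,"z": -0.12,"rx": 0,"ry": 0,"rz": 0},
])

```text
time_s: 19.08
tool_pos: [0.4943, -0.4046, 0.1648]
orientation: [0.194, 0.981, -0.001, 0.002]
wrist_force: [0.3, -0.4, -2.5]
opening: 0.704
gripper_force: 65.8
```

```bash
python3 plan.py .52,-.09,.16,-.1 ; python3 - <<'E'
from h import *
p,_=imaging.read_camera("top");q,_=imaging.read_camera("side")
a=cv2.resize(p[110:320,260:560],(400,300));b=cv2.resize(q[200:410,180:480],(400,300))
cv2.imwrite("pics/g2.png",np.clip(np.hstack([a,b])[:,:,::-1]*1.5,0,255).astype(np.uint8))
E
```

```text
t 19.1 tcp [ 0.4943 -0.4046  0.1648] psi -0.390 tilt 0.005 open 0.704 F 65.8 q [-0.04  0.44  0.89  1.6  -0.36  1.27  2.1 ]
.52,-.09,.16,-.1 -> [0.0958 0.3007 0.0041] rz -0.290 dist 0.316
```

View pics/g2.png

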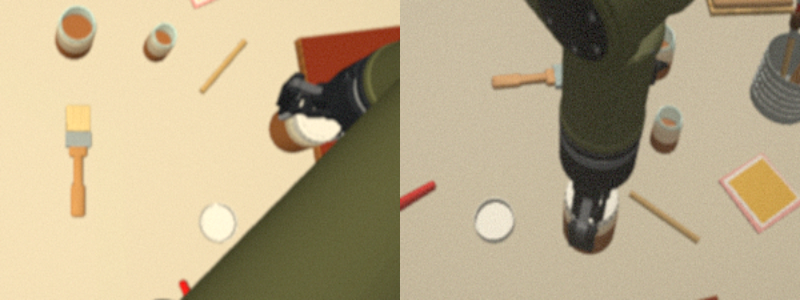

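The large jar is lifted upright at (295,125), and the open jars and flat brush are undisturbed. Now I carry it.

Call:
send_rows([
  {"x": 0.006,"y": 0.019,"z": 0,"rx": 0,"ry": 0,"rz": -0.02},
  {"x": 0.017,"y": 0.054,"z": 0,"rx": 0,"ry": 0,"rz": -0.06},
  {"x": 0.029,"y": 0.091,"z": 0,"rx": 0,"ry": 0,"rz": -0.1},
  {"x": 0.041,"y": 0.129,"z": 0,"rx": 0,"ry": 0,"rz": -0.14},
  {"x": 0.053,"y": 0.167,"z": 0,"rx": 0,"ry": 0,"rz": -0.18},
  {"x": 0.065,"y": 0.205,"z": 0,"rx": 0,"ry": 0,"rz": -0.22},
  {"x": 0.077,"y": 0.243,"z": 0,"rx": 0,"ry": 0,"rz": -0.26},
  {"x": 0.088,"y": 0.28,"z": 0,"rx": 0,"ry": 0,"rz": -0.3},
])

```text
time_s: 19.85
tool_pos: [0.5166, -0.108, 0.1594]
orientation: [0.043, 0.999, 0.0, -0.001]
wrist_force: [0.9, 0.2, -2.4]
opening: 0.705
gripper_force: 66.0
```

```bash
python3 plan.py .52,.15,.16,.16
```

```text
t 19.9 tcp [ 0.5166 -0.108   0.1594] psi -0.087 tilt 0.003 open 0.705 F 66.0 q [-0.57  0.13  0.79  1.87 -0.1   1.18  1.73]
.52,.15,.16,.16 -> [ 0.0191  0.2573 -0.0005] rz -0.247 dist 0.258
```

Call:
send_rows([
  {"x": 0.003,"y": 0.036,"z": 0,"rx": 0,"ry": 0,"rz": -0.04},
  {"x": 0.005,"y": 0.072,"z": 0,"rx": 0,"ry": 0,"rz": -0.08},
  {"x": 0.008,"y": 0.11,"z": 0,"rx": 0,"ry": 0,"rz": -0.12},
  {"x": 0.011,"y": 0.148,"z": 0,"rx": 0,"ry": 0,"rz": -0.16},
  {"x": 0.014,"y": 0.186,"z": 0,"rx": 0,"ry": 0,"rz": -0.2},
  {"x": 0.017,"y": 0.222,"z": 0,"rx": 0,"ry": 0,"rz": -0.24},
  {"x": 0.019,"y": 0.257,"z": 0,"rx": 0,"ry": 0,"rz": -0.25},
])

```text
time_s: 20.43
tool_pos: [0.5204, 0.1489, 0.1591]
orientation: [-0.081, 0.997, -0.0, -0.002]
wrist_force: [1.0, 0.2, -2.0]
opening: 0.703
gripper_force: 65.9
```

```bash
python3 plan.py .525,.329,.16,.36
```

```text
t 20.4 tcp [0.5204 0.1489 0.1591] psi 0.163 tilt 0.003 open 0.703 F 65.9 q [-0.85  0.15  0.57  1.83 -0.09  1.19  1.48]
.525,.329,.16,.36 -> [-0.0338  0.1769 -0.001 ] rz -0.197 dist 0.180
```

Call:
send_rows([
  {"x": -0.007,"y": 0.036,"z": 0,"rx": 0,"ry": 0,"rz": -0.04},
  {"x": -0.014,"y": 0.072,"z": 0,"rx": 0,"ry": 0,"rz": -0.08},
  {"x": -0.021,"y": 0.11,"z": 0,"rx": 0,"ry": 0,"rz": -0.12},
  {"x": -0.028,"y": 0.145,"z": 0,"rx": 0,"ry": 0,"rz": -0.16},
  {"x": -0.032,"y": 0.165,"z": 0,"rx": 0,"ry": 0,"rz": -0.2},
  {"x": -0.033,"y": 0.171,"z": 0,"rx": 0,"ry": 0,"rz": -0.2},
  {"x": -0.033,"y": 0.171,"z": 0,"rx": 0,"ry": 0,"rz": -0.2},
  {"x": -0.033,"y": 0.171,"z": 0,"rx": 0,"ry": 0,"rz": -0.2},
])

```text
time_s: 21.1
tool_pos: [0.527, 0.3195, 0.1595]
orientation: [-0.179, 0.984, -0.001, -0.001]
wrist_force: [0.6, -1.2, -2.7]
opening: 0.707
gripper_force: 66.0
```

```bash
python3 plan.py .525,.329,.07,.36; python3 - <<'E'
from h import *
_,d=imaging.read_camera("side");P=cloud("side",d)
m=(abs(P[...,0]-.525)<.06)&(abs(P[...,1]-.32)<.06)&(P[...,2]>.115)&(P[...,2]<.145)
q=P[m];print(len(q),q.min(0),q.max(0))
E
```

```text
t 21.1 tcp [0.527  0.3195 0.1595] psi 0.359 tilt 0.004 open 0.707 F 66.0 q [-0.96  0.31  0.46  1.65 -0.14  1.22  1.45]
.525,.329,.07,.36 -> [-0.0018  0.0098  0.0894] rz -0.001 dist 0.090
193 [0.49596854 0.28310954 0.11567049] [0.55458341 0.31450015 0.14439574]
```

Call:
send_rows([
  {"x": -0.003,"y": 0.01,"z": 0.01,"rx": 0,"ry": 0,"rz": 0},
  {"x": -0.003,"y": 0.01,"z": 0.035,"rx": 0,"ry": 0,"rz": 0},
  {"x": -0.003,"y": 0.01,"z": 0.055,"rx": 0,"ry": 0,"rz": 0},
  {"x": -0.003,"y": 0.01,"z": 0.075,"rx": 0,"ry": 0,"rz": 0},
  {"x": -0.003,"y": 0.01,"z": 0.08,"rx": 0,"ry": 0,"rz": 0},
  {"x": -0.003,"y": 0.01,"z": 0.08,"rx": 0,"ry": 0,"rz": 0},
  {"x": -0.003,"y": 0.01,"z": 0.08,"rx": 0,"ry": 0,"rz": 0},
])

```text
time_s: 21.73
tool_pos: [0.5274, 0.3311, 0.0817]
orientation: [-0.179, 0.984, 0.0, 0.0]
wrist_force: [-0.3, 0.8, -2.0]
opening: 0.707
gripper_force: 66.0
```

```bash
python3 plan.py .525,.329,.046,.36; python3 - <<'E'
from h import *
q,d=imaging.read_camera("side");P=cloud("side",d)
m=(abs(P[...,0]-.525)<.06)&(abs(P[...,1]-.33)<.06)&(P[...,2]>.042)&(P[...,2]<.065)
z=P[m];print(len(z),z.min(0),z.max(0))
cv2.imwrite("pics/g3.png",np.clip(cv2.resize(q[60:210,180:395],(602,420))[:,:,::-1]*1.5,0,255).astype(np.uint8))
E
```

```text
t 21.7 tcp [0.5274 0.3311 0.0817] psi 0.359 tilt 0.000 open 0.707 F 66.0 q [-0.96  0.39  0.44  1.71 -0.18  1.08  1.47]
.525,.329,.046,.36 -> [ 0.0029 -0.0011  0.0357] rz -0.001 dist 0.036
149 [0.49554179 0.29596778 0.04213347] [0.55409477 0.32916446 0.06484952]
```

View pics/g3.png

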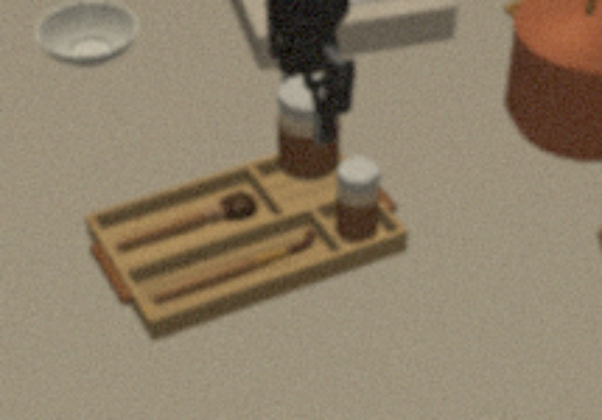

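The large jar hangs upright over its compartment at (308,150), and the rest of the tray is in order. I'll lower it.

Call:
send_rows([
  {"x": 0,"y": 0,"z": 0.01,"rx": 0,"ry": 0,"rz": 0},
  {"x": 0,"y": 0,"z": 0.02,"rx": 0,"ry": 0,"rz": 0},
  {"x": 0,"y": 0,"z": 0.027,"rx": 0,"ry": 0,"rz": 0},
  {"x": 0,"y": 0,"z": 0.031,"rx": 0,"ry": 0,"rz": 0},
  {"x": 0,"y": 0,"z": 0.033,"rx": 0,"ry": 0,"rz": 0},
  {"x": 0,"y": 0,"z": 0.034,"rx": 0,"ry": 0,"rz": 0},
  {"x": 0,"y": 0,"z": 0.034,"rx": 0,"ry": 0,"rz": 0},
])

```text
time_s: 22.37
tool_pos: [0.5264, 0.3311, 0.0494]
orientation: [-0.179, 0.984, 0.0, -0.001]
wrist_force: [-6.9, -4.3, 12.6]
opening: 0.707
gripper_force: 67.8
```

Call:
send_rows([
  {"x": 0,"y": 0,"z": -0.002,"rx": 0,"ry": 0,"rz": 0},
  {"x": 0,"y": 0,"z": -0.002,"rx": 0,"ry": 0,"rz": 0},
])

```text
time_s: 22.53
tool_pos: [0.5272, 0.3317, 0.0497]
orientation: [-0.179, 0.984, 0.0, 0.001]
wrist_force: [0.3, 0.1, -2.9]
opening: 0.708
gripper_force: 66.4
```

Call:
send_rows([
  {"x": 0,"y": 0,"z": 0,"rx": 0,"ry": 0,"rz": 0},
  {"x": 0,"y": 0,"z": 0,"rx": 0,"ry": 0,"rz": 0},
  {"x": 0,"y": 0,"z": 0,"rx": 0,"ry": 0,"rz": 0},
  {"x": 0,"y": 0,"z": 0,"rx": 0,"ry": 0,"rz": 0},
  {"x": 0,"y": 0,"z": -0.025,"rx": 0,"ry": 0,"rz": 0},
  {"x": 0,"y": 0,"z": -0.06,"rx": 0,"ry": 0,"rz": 0},
  {"x": 0,"y": 0,"z": -0.1,"rx": 0,"ry": 0,"rz": 0},
  {"x": 0,"y": 0,"z": -0.14,"rx": 0,"ry": 0,"rz": 0},
], claw=30)

```text
time_s: 23.2
tool_pos: [0.5265, 0.331, 0.1904]
orientation: [-0.179, 0.984, -0.0, -0.0]
wrist_force: [0.1, 0.3, -0.3]
opening: 0.88
gripper_force: 0.0
```

Call:
send_rows([
  {"x": -0.05,"y": -0.28,"z": 0,"rx": 0,"ry": 0,"rz": 0},
  {"x": -0.05,"y": -0.28,"z": 0,"rx": 0,"ry": 0,"rz": 0},
  {"x": -0.05,"y": -0.28,"z": 0,"rx": 0,"ry": 0,"rz": 0},
  {"x": -0.05,"y": -0.28,"z": 0,"rx": 0,"ry": 0,"rz": 0},
  {"x": -0.05,"y": -0.28,"z": 0,"rx": 0,"ry": 0,"rz": 0},
  {"x": -0.05,"y": -0.28,"z": 0,"rx": 0,"ry": 0,"rz": 0},
  {"x": -0.05,"y": -0.28,"z": 0,"rx": 0,"ry": 0,"rz": 0},
  {"x": -0.05,"y": -0.28,"z": 0,"rx": 0,"ry": 0,"rz": 0},
])

```text
time_s: 23.87
tool_pos: [0.6751, 0.0756, 0.1896]
orientation: [-0.173, 0.985, -0.004, 0.001]
wrist_force: [-0.5, -2.3, 0.3]
opening: 0.882
gripper_force: 0.0
```

```bash
python3 plan.py; python3 - <<'E'
from h import *
for n in("top","side"):
    q,d=imaging.read_camera(n);P=cloud(n,d).reshape(-1,3)
    for nm,c,r in(("big",(.525,.329),.045),("small",(.566,.2565),.03)):
        m=(np.hypot(P[:,0]-c[0],P[:,1]-c[1])<r)&(P[:,2]>.07)&(P[:,2]<.11);t=P[m]
        if len(t)<20: continue
        zt=np.percentile(t[:,2],95);t=t[t[:,2]>zt-.006]
        w=(t.min(0)+t.max(0))[:2]/2-[.456,.263];C,S=np.cos(.36),np.sin(.36)
        print(n,nm,"top z %.3f"%zt,"tray xy",np.round([C*w[0]+S*w[1],-S*w[0]+C*w[1]],3))
    cv2.imwrite(f"pics/f_{n}.png",np.clip(q[:,:,::-1]*1.5,0,255).astype(np.uint8))
E
```

```text
t 23.9 tcp [0.6751 0.0756 0.1896] psi 0.348 tilt 0.008 open 0.882 F 0.0 q [-0.58  0.44  0.57  1.45 -0.23  1.32  1.93]
side big top z 0.094 tray xy [0.088 0.039]
side small top z 0.086 tray xy [ 0.1   -0.045]
```

View pics/f_top.png

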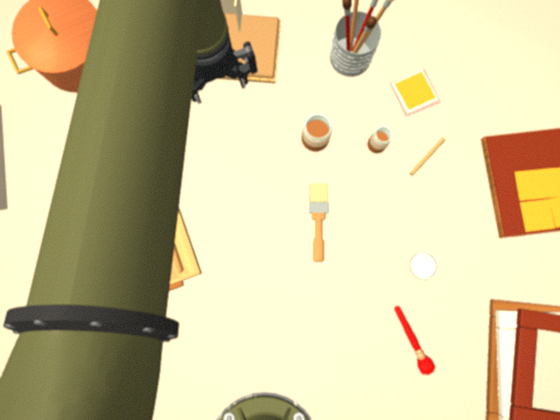

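View pics/f_side.png

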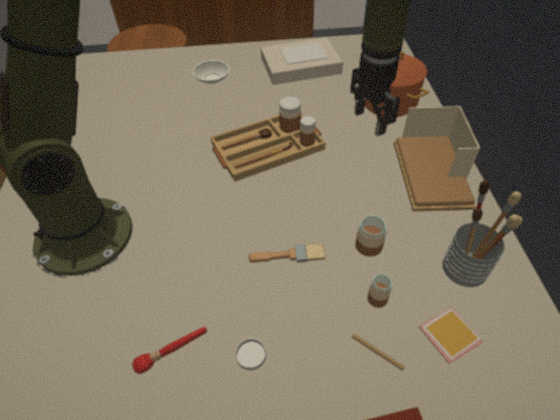

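All four items are in the tray, and the open jars and flat brush are where they started. I'll check the trough items lengthwise, then hand in.

```bash
python3 - <<'E'
from h import *
q,d=imaging.read_camera("side");P=cloud("side",d).reshape(-1,3)
C,S=np.cos(.36),np.sin(.36);w=P[:,:2]-[.456,.263]
t=np.c_[C*w[:,0]+S*w[:,1],-S*w[:,0]+C*w[:,1]]
for nm,x0,x1,y0,y1 in(("burn",-.127,.063,-.072,-.022),("mop",-.127,.037,.008,.066)):
    m=(t[:,0]>x0)&(t[:,0]<x1)&(t[:,1]>y0)&(t[:,1]<y1)&(P[:,2]>.0155)
    a=t[m];print(nm,m.sum(),np.percentile(a,[1,99],axis=0).round(3),"mid",a.min(0)/2+a.max(0)/2,"z95",np.percentile(P[m,2],95))
E
```

```text
burn 218 [[-0.118 -0.056]
 [ 0.053 -0.033]] mid [-0.03322441 -0.04351528] z95 0.022239580076427207
mop 279 [[-0.122  0.019]
 [ 0.025  0.048]] mid [-0.04861504  0.03511717] z95 0.024590067669430737
```

```bash
python3 -c "
from bench import job
print(job.job_done())"
```

```text
the job is handed in; nothing more can be done
None
```

The tray is packed and handed in at about 24 s of the 115 s: both lidded jars stand upright in their compartments, the burnisher and mop brush lie flat in their troughs, and the open jars and flat brush were left in place.

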